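Set a syringe pump's pusher against the plunger and close the guard

TASK

Get the syringe pump ready to run: working in under the half-open clear cover, nudge the stiff pusher block along its rods until its face just meets the thumb rest of the syringe plunger, without driving the plunger in. Then lower the clear cover gently over the syringe until it is fully shut, let go, and leave the things around the pump where they are.

Things in the scene. Friction and masses are not known exactly. Their poses are not given: they have to be found in the camera images.
- pump: White bench syringe pump, fixed. Frame: x rear, y along the syringe, z up; origin on the bench. Base x -90 to 70, y -165 to 165 mm, 45 high; drive housing (x 20 to 70) 125 high. In front of it the bay: clamped clear syringe in the -y half, two guide rods with the pusher in the +y half, ending in a bracket (y 149 to 159, 71 high). Syringe axis at x -35, z 82.
- pusher (a joint): Stiff slide of the aluminium pusher block, m; 0 as far out (+y of the pump) as it goes, grows as the block slides along pump -y toward the plunger; range 0 to 0.100. It takes about 8 N to slide it and it stays where it is left.
- pusher_face (a point): Centre of the pusher's flat working face (looks along pump -y), on the syringe axis. The block is 54 mm (pump x, -62 to -8) by 26 mm along the rods and stands from z 50 to 114 mm over the bench; its back face, free to push on, lies 27.5 mm to +y of this point.
- plunger (a joint): Slide of the syringe plunger, m; grows as the plunger is driven into the barrel (pump -y); range 0 to 0.055. It yields at about 5 N, which the pusher adds to its own 8 N once they touch.
- thumb_rest (a point): Centre of the outer face of the plunger's round white thumb rest (30 mm across, 4 mm thick), on the syringe axis; its frame is parallel to the pump's. The pusher touches it when pusher_face is at this point; the gap is the y of pusher_face in this frame (positive before touching).
- cover (a joint): Hinge of the clear guard cover, rad; 0 = fully shut (level, 128 mm over the bench), grows as it opens; a stay stops it at 1.05 (60 degrees). The hinge is stiff (0.25 N m): the cover stays at any angle.
- cover_edge (a point): Middle of the cover's front edge, on its outer face, at a grey grip strip (120 mm long, 2 mm proud). Cover: clear plate 115 mm from hinge to edge, 322 mm along pump y, 4 mm thick, 12 mm lip turned down at front and ends. Half open it overhangs the pusher from the rear, outer face looking up and back; pushed there toward the pump's front (-x) and down, it shuts.
- cover_hinge (a point): Middle of the cover's hinge line, pump x 20, z 128 mm; the line runs along pump y. Shut, the cover lies just over the only post in the bay (pump x -78, y -143, 125 mm high).
- dropper: Bystander: small brown dropper bottle, 33 mm across, 102 mm tall, standing to the left of the pump; origin at the centre of its underside.
- lab_timer: Bystander: white lab timer, 62 x 72 x 17 mm, lying to the left of the pump; origin at the centre of its underside.
- usb_stick: Bystander: small flat memory stick, 18 x 53 x 8 mm, lying near the bench's front edge, left of the pump; origin at the centre of its underside.

How it is judged:
On the way, in this order (a step that is already met when the one before it is completed fails the run):
1. the pusher's face meets the thumb rest (gap under 3 mm) and the plunger has not been driven in more than 3 mm (y of pusher_face in the frame of thumb_rest below 0.003 m and distance of thumb_rest from where it was at the start of the episode below 0.003 m), for 0.3 s.
2. the cover is shut (value of joint cover below 0.05 rad), for 0.2 s.
At the end, for the whole second after the job is handed in: Pusher face within 3 mm of the thumb rest, plunger driven in by less than 3 mm, cover shut (within 0.05 rad) and still; dropper bottle standing, it, the timer and the memory stick within 20 mm of where they were (all of step 1 and value of joint cover below 0.05 rad and velocity of joint cover between -0.05 and 0.05 rad/s and distance of each of dropper, lab_timer, usb_stick from where it was at the start of the episode below 0.02 m and angle between dropper's own z axis and vertical below 0.2 rad); the robot touches nothing.
It fails at once if the plunger is driven in by more than 3 mm (distance of thumb_rest from where it was at the start of the episode above 0.003 m).
It fails at once if the cover is slammed (still turning shut faster than 2.5 rad/s over its last 15 degrees) (value of joint cover below 0.26 rad and velocity of joint cover below -2.5 rad/s).
It fails at once if the dropper bottle, the timer or the memory stick is moved by more than 20 mm or the bottle tipped (distance of any of dropper, lab_timer, usb_stick from where it was at the start of the episode above 0.02 m or angle between dropper's own z axis and vertical above 0.3 rad).
It also fails if it takes over 48 s, if anything falls off the work surface, if the arm or the gripper's body presses on something with over 40 N, if the wrist force passes 120 N, or if a joint passes its speed limit or range.

ROBOT

A 7-joint arm with a two-finger parallel gripper is mounted at the origin on a cart in front of the work surface, level with it; the furniture and walls round the work are solid. World frame = base frame: x ahead of the robot, y to its left, z up, the work surface at z = 0. Lengths are in m, angles in rad, forces in N, time in s.
With the tool pointing down it reaches from about 0.425 to 0.925 m from the base axis. Payload 6.8 kg.
Tool frame: the origin (TCP) lies midway between the tips of the shut fingers; the grasp point (between the pads) lies 19 mm behind it; z points along the fingers, y is the line along which they close (so a half turn about z gives the same grasp; the last joint's range is limited). The gripper opens to 85 mm and grips with 20 to 120 N. Pads are 22 mm wide; open, the fingers measure 114 mm over their backs; the gripper's body (76 mm by 85 mm) begins 54 mm behind the grasp point. The pads swing forward as they close: fully open they stand 13 mm farther back than shut.
Start: joints at [-1.348, 0.477, 0.022, 1.555, -0.011, 1.109, -0.083], TCP at [0.219, 0.638, 0.231] pointing down, gripper open.
Joint ranges: [-2.96, 2.96], [-0.34, 2.1], [-1.41, 1.46], [0.24, 2.44], [-1.37, 4.51], [0.17, 1.92], [-2.96, 2.96]. Speed limits (rad/s): [2.39, 2.39, 3.14, 3.14, 3.14, 3.14, 3.14].

INTERFACE

Orientations are given as a unit quaternion [w, x, y, z].
In Python, from station import bot gives the robot as it stands.
- The arm moves only by the tool jog_arm, never from a script. Its argument "rows" is a list of rows, each an object of numbers: "fingers": the finger opening in mm, from 0 to 85.4; "x", "y", "z": the shift along the tool's x, y, z in mm; "ax", "ay", "az": the turn, a rotation vector about the tool's x, y, z in degrees. A call has exactly 8 rows; each row shifts and turns the commanded pose from where the row before left it, along the tool's axes as they then stand; what a row does not reach is not made up. A row lasts 1/10 s, in which the tool goes at most 50 mm and 8.59 degrees, less where a joint would pass 70% of its speed; a pose out of reach is approached as far as the arm can. A call with a gripper value outside its range is refused whole. The fingers move at their own pace and stop on an object; "force" is the grip in N (left out, the last holds). Time passes only in rows, so rows that do not move let the fingers close, or fill a call up. It gives the time, the measured TCP pose, the force, the opening and the grip force at its end, in the units of the state.
- bot.get_obs(): the state, without advancing time (a new reading comes with each control period).
- bot.read_camera(name): name is "scene" or "side" or "wrist"; returns a dict with "pixels" (420x560x3 uint8, red, green, blue), "vertical_fov" (degrees; the focal length in pixels is half the picture's height over the tangent of half this angle, whatever the lens; pixels are square), "cx", "cy" (the principal point, pixels), "dist_coeffs" ([k1, k2, p1, p2, k3] as OpenCV has them; the pictures are not rectified), "world_from_camera" (4x4, takes a point from camera to world coordinates). Camera axes: x right, y down, z forward; pixel columns grow to the right and rows downward; lengths in m; the calibration is good to about 2 mm. A picture is of the moment at which its call begins. There is no depth.
- bot.hand_in(): hands the job in; it is judged then, once.
The state is a dict: "t": time; "q": joint angles; "joint_vel": joint speeds; "joint_torque": joint torques, N m; "eef_pos": TCP position; "tool_rot": TCP orientation; "contact_force": force on the tool from outside, world axes, zero at the start; "torque": the same for the moment, N m; "gripper_width": opening from 0.0 (shut) to 1.0 (fully open); "grasp_force": force on a finger pad.
Only numpy, scipy, OpenCV 4.12 (cv2) and the standard library are available. Lean on these libraries where they do the work, as an engineer would, in place of code of your own. Each camera call takes 0.05 s, during which the arm holds its last target. There are 200 camera calls.

## Working session

There is one attempt and no reset: what is moved stays moved. The work goes in short steps, Python scripts to look and compute and a tool call to move; the robot and the scene stay as the last step left them, time stands still between calls to the robot, and variables do not carry over. Pictures are saved under pics/ and viewed, at most 10 in all, crops included, and the job is handed in when it is done.

Besides the shell and the picture viewer there is one more tool, called by a JSON object that holds its "method" and its "body". jog_arm: Moves the arm, as the interface text tells. Its arguments: {"type":"object","properties":{"rows":{"type":"array","items":{"type":"object","properties":{"fingers":{"type":"number"},"x":{"type":"number"},"y":{"type":"number"},"z":{"type":"number"},"ax":{"type":"number"},"ay":{"type":"number"},"az":{"type":"number"}}}},"force":{"type":"number"}},"required":["rows"]}

```bash
mkdir -p pics; ls; python3 - <<'E'
from station import bot
import cv2,numpy as np,json
np.set_printoptions(precision=4,suppress=True)
o=bot.get_obs();print(o)
for n in["scene","side","wrist"]:
    c=bot.read_camera(n);cv2.imwrite(f"pics/{n}0.png",c["pixels"][:,:,::-1]);print(n,c["vertical_fov"],c["cx"],c["cy"],c["dist_coeffs"],np.array(c["world_from_camera"]))
E
```

```text
pics
{'t': 0.0, 'q': array([-1.3481,  0.4778,  0.0223,  1.5564, -0.0115,  1.1093, -0.0831]), 'joint_vel': array([ 0.0007, -0.0002,  0.0004,  0.0007,  0.002 , -0.0012,  0.0002]), 'joint_torque': array([ -0.0008, -59.6468,   1.6073, -28.1208,   0.0123,   0.0093,
         0.    ]), 'eef_pos': array([0.2191, 0.6378, 0.2303]), 'tool_rot': array([-0.0001,  0.1646,  0.9864, -0.0009]), 'contact_force': array([-0.2032,  0.026 ,  1.1115]), 'torque': array([0.0297, 0.0485, 0.0236]), 'grasp_force': 0.0, 'gripper_width': 0.9987667548633277}
scene 49.40986179735042 277.58764461651106 216.17612035843374 [-0.0043  0.      0.      0.      0.    ] [[-0.4901 -0.382   0.7836 -0.2915]
 [-0.8717  0.2115 -0.4421  0.6748]
 [ 0.0031 -0.8996 -0.4366  0.5569]
 [ 0.      0.      0.      1.    ]]
side 43.56633030562212 287.3954022627697 208.09323416120836 [-0.0652  0.      0.      0.      0.    ] [[-0.9998  0.0192  0.0062  0.4915]
 [ 0.0055  0.5587 -0.8294  1.182 ]
 [-0.0194 -0.8292 -0.5587  0.7543]
 [ 0.      0.      0.      1.    ]]
wrist 66.4387253104183 283.6305291549089 210.48664337692708 [-0.0316  0.      0.      0.      0.    ] [[ 0.3254  0.9091  0.2599  0.1531]
 [ 0.9456 -0.3121 -0.0921  0.6608]
 [-0.0026  0.2758 -0.9612  0.373 ]
 [ 0.      0.      0.      1.    ]]
```

View pics/scene0.png

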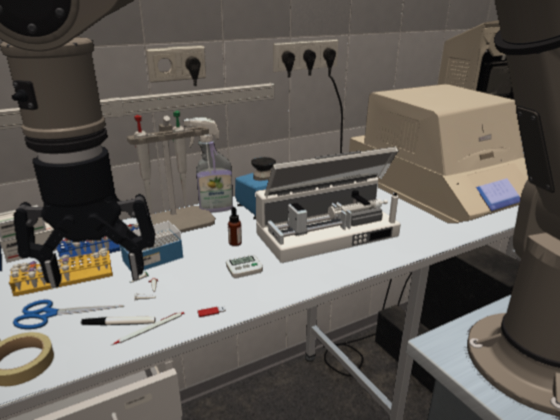

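View pics/side0.png

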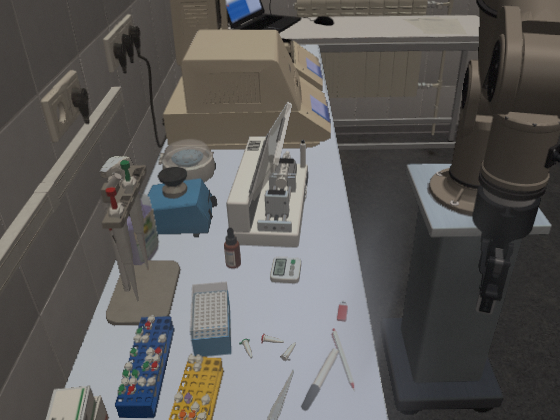

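The pump is at scene (260-400, 150-255) and side (230-315, 105-240), with +y toward the side camera. The cover is about half open. The dropper (235,230) and timer (245,265) are just left of it in the scene view. I'll zoom in for precise pixels.

```bash
python3 - <<'E'
import cv2
s=cv2.imread("pics/scene0.png")[140:260,250:410];cv2.imwrite("pics/sc.png",cv2.resize(s,None,fx=5,fy=5,interpolation=cv2.INTER_CUBIC))
s=cv2.imread("pics/side0.png")[100:245,215:335];cv2.imwrite("pics/sd.png",cv2.resize(s,None,fx=4,fy=4,interpolation=cv2.INTER_CUBIC))
E
```

```text
(no output)
```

View pics/sc.png

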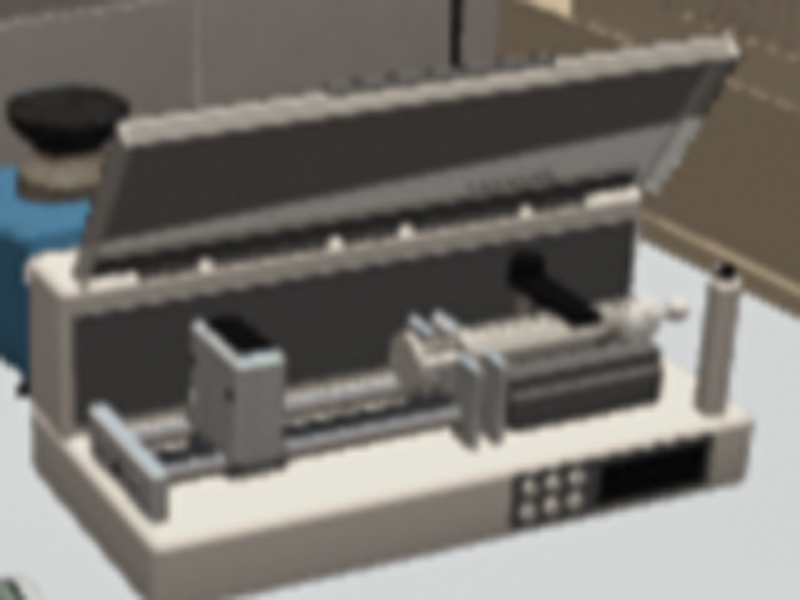

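View pics/sd.png

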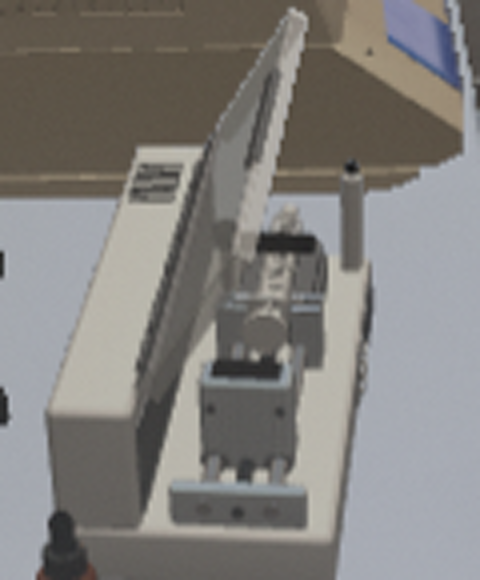

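```bash
cat > h.py <<'E'
import numpy as np,cv2
from scipy.optimize import least_squares
from scipy.spatial.transform import Rotation as R
def proj(c,P):
    T=np.linalg.inv(np.array(c["world_from_camera"]));h=c["pixels"].shape[0]
    f=h/2/np.tan(np.radians(c["vertical_fov"])/2);K=np.array([[f,0,c["cx"]],[0,f,c["cy"]],[0,0,1]])
    return cv2.projectPoints(np.asarray(P,float),cv2.Rodrigues(T[:3,:3])[0],T[:3,3],K,np.array(c["dist_coeffs"]))[0][:,0]
def p2w(p,P): # p=x,y,yaw
    a=p[2];P=np.asarray(P,float)/1000
    return np.c_[p[0]+P[:,0]*np.cos(a)-P[:,1]*np.sin(a),p[1]+P[:,0]*np.sin(a)+P[:,1]*np.cos(a),P[:,2]]
E
python3 - <<'E'
from h import *;from station import bot
np.set_printoptions(precision=4,suppress=True)
sc,sd=bot.read_camera("scene"),bot.read_camera("side")
A=lambda u:np.array([250,140])+(np.array(u)+.5)/5-.5
B=lambda u:np.array([215,100])+(np.array(u)+.5)/4-.5
P1=[(-90,165,45),(-90,-165,45),(20,165,125),(20,-165,125),(70,165,125),(-78,-143,125)];U1=A([(155,545),(750,425),(75,282),(637,205),(30,262),(727,268)])
P2=[(20,165,125),(70,165,125),(70,-165,125),(-90,165,45),(-90,-165,45),(-78,-143,125)];U2=B([(135,413),(50,412),(138,148),(335,540),(370,262),(352,165)])
f=lambda p:np.r_[(proj(sc,p2w(p,P1))-U1).ravel(),(proj(sd,p2w(p,P2))-U2).ravel()]
r=least_squares(f,[.65,0.1,0],loss='soft_l1');p=r.x;print(p,np.reshape(f(p),(-1,2)).round(1).tolist())
def cov(q): # angle
    a=q[0];L=115
    return [(20-L*np.cos(a),s*161,128+L*np.sin(a)) for s in(1,-1)]
g=lambda q:np.r_[(proj(sc,p2w(p,cov(q)))-A([(122,127),(737,40)])).ravel(),(proj(sd,p2w(p,cov(q)))-B([(248,235),(295,10)])).ravel()]
r=least_squares(g,[.9]);print("cover",r.x,g(r.x))
g=lambda q:np.r_[(proj(sc,p2w(p,[(-35,q[0],82)]))-A([(406,362)])).ravel(),(proj(sd,p2w(p,[(-35,q[0],82)]))-B([(266,333)])).ravel()]
r=least_squares(g,[0]);print("thumb y",r.x,g(r.x))
C=lambda b:[(-62,b,114),(-62,b-26,114),(-8,b,114)];D=lambda b:[(-62,b,114),(-8,b,114)]
g=lambda q:np.r_[(proj(sc,p2w(p,C(q[0])))-A([(235,352),(283,352),(195,322)])).ravel(),(proj(sd,p2w(p,D(q[0])))-B([(292,381),(203,379)])).ravel()]
r=least_squares(g,[100]);print("pusher back y",r.x,g(r.x))
E
```

```text
[ 0.5475  0.0629 -0.096 ] [[-0.3, 1.4], [1.5, -1.2], [-3.2, 2.9], [1.5, -1.9], [-1.9, -0.7], [-0.4, 0.2], [0.1, 0.2], [-1.2, -0.4], [-0.4, -1.2], [0.7, -0.2], [0.5, -2.2], [0.1, -0.5]]
cover [1.0204] [-0.9768  0.8224 -1.1129  0.3577 -2.0469  3.8563  0.0102 -0.3995]
thumb y [6.2182] [0.2058 1.0339 0.2339 0.0494]
pusher back y [110.7585] [ 0.7669  2.8976  1.4295  0.942  -1.3244 -0.1553  0.6225  0.2509 -0.7871
 -0.0167]
```

{"method": "jog_arm", "body": {"rows": [{"fingers":0,"x":-23,"y":-17,"z":-3},{"fingers":0,"x":-23,"y":-17,"z":-3},{"fingers":0,"x":-23,"y":-17,"z":-3},{"fingers":0,"x":-23,"y":-17,"z":-3},{"fingers":0,"x":-23,"y":-17,"z":-3},{"fingers":0,"x":-23,"y":-17,"z":-3},{"fingers":0,"x":-23,"y":-17,"z":-3},{"fingers":0,"x":-23,"y":-17,"z":-3}]}}

```text
invalid input
```

{"method": "jog_arm", "body": {"rows": [{"fingers":0,"x":-23,"y":-17},{"fingers":0,"x":-23,"y":-17},{"fingers":0,"x":-23,"y":-17},{"fingers":0,"x":-23,"y":-17},{"fingers":0,"x":-23,"y":-17},{"fingers":0,"x":-23,"y":-17},{"fingers":0,"az":-6.5},{"fingers":0,"az":-7}]}}

```text
invalid input
```

{"method": "jog_arm", "body": {"rows": [{"fingers":0,"ay":-8},{"fingers":0,"ay":-8},{"fingers":0,"ay":-8},{"fingers":0,"ay":-8},{"fingers":0,"ay":-8},{"fingers":0},{"fingers":0},{"fingers":0}]}}

```text
invalid input
```

{"method": "jog_arm", "body": {"rows": [{"fingers":0,"x":-23,"y":-17,"z":-3,"ax":0,"ay":0,"az":0},{"fingers":0,"x":-23,"y":-17,"z":-3,"ax":0,"ay":0,"az":0},{"fingers":0,"x":-23,"y":-17,"z":-3,"ax":0,"ay":0,"az":0},{"fingers":0,"x":-23,"y":-17,"z":-3,"ax":0,"ay":0,"az":0},{"fingers":0,"x":-23,"y":-17,"z":-3,"ax":0,"ay":0,"az":0},{"fingers":0,"x":-23,"y":-17,"z":-3,"ax":0,"ay":0,"az":0},{"fingers":0,"x":-23,"y":-17,"z":-3,"ax":0,"ay":0,"az":0},{"fingers":0,"x":-23,"y":-17,"z":-3,"ax":0,"ay":0,"az":0}], "force": 30}}

```text
t: 1.05
eef_pos: [0.3496, 0.449, 0.2554]
tool_rot: [-0.0, 0.165, 0.986, 0.0]
contact_force: [1.0, 0.1, 0.0]
gripper_width: 0.001
grasp_force: 0.0
```

{"method": "jog_arm", "body": {"rows": [{"fingers":0,"x":-23,"y":-17,"z":0,"ax":0,"ay":0,"az":0},{"fingers":0,"x":-23,"y":-17,"z":0,"ax":0,"ay":0,"az":0},{"fingers":0,"x":-23,"y":-17,"z":0,"ax":0,"ay":0,"az":0},{"fingers":0,"x":-23,"y":-17,"z":0,"ax":0,"ay":0,"az":0},{"fingers":0,"x":-23,"y":-17,"z":0,"ax":0,"ay":0,"az":0},{"fingers":0,"x":-23,"y":-17,"z":0,"ax":0,"ay":0,"az":0},{"fingers":0,"x":0,"y":0,"z":0,"ax":0,"ay":0,"az":-6.5},{"fingers":0,"x":0,"y":0,"z":0,"ax":0,"ay":0,"az":-7}]}}

```text
t: 1.85
eef_pos: [0.4471, 0.3076, 0.2553]
tool_rot: [0.0, 0.046, 0.999, -0.0]
contact_force: [-1.1, 0.4, -0.7]
gripper_width: -0.0
grasp_force: 0.0
```

{"method": "jog_arm", "body": {"rows": [{"fingers":0,"x":0,"y":0,"z":0,"ax":0,"ay":-8,"az":0},{"fingers":0,"x":0,"y":0,"z":0,"ax":0,"ay":-8,"az":0},{"fingers":0,"x":0,"y":0,"z":0,"ax":0,"ay":-8,"az":0},{"fingers":0,"x":0,"y":0,"z":0,"ax":0,"ay":-8,"az":0},{"fingers":0,"x":0,"y":0,"z":0,"ax":0,"ay":-8,"az":0},{"fingers":0,"x":0,"y":0,"z":0,"ax":0,"ay":0,"az":0},{"fingers":0,"x":0,"y":0,"z":0,"ax":0,"ay":0,"az":0},{"fingers":0,"x":0,"y":0,"z":0,"ax":0,"ay":0,"az":0}]}}

```text
t: 2.65
eef_pos: [0.4476, 0.3062, 0.2548]
tool_rot: [0.312, 0.048, 0.949, -0.02]
contact_force: [-0.3, 0.3, -0.8]
gripper_width: -0.002
grasp_force: 0.0
```

```bash
cat >> h.py <<'E'
def tool(o): # world rotation of the tool
    q=o["tool_rot"];return R.from_quat([q[1],q[2],q[3],q[0]]).as_matrix()
PUMP=np.array([.5475,.0629,-.096])
def status(o,p=PUMP):
    M=tool(o);e=o["eef_pos"];a=p[2];Z=np.array([[np.cos(a),np.sin(a),0],[-np.sin(a),np.cos(a),0],[0,0,1]])
    print("tcp pump mm",(Z@(e-[p[0],p[1],0])*1000).round(1),"F pump",(Z@o["contact_force"]).round(2),"t",o["t"]);print("tool axes in pump (cols)",(Z@M).round(3).tolist())
    return Z@M,Z
E
python3 - <<'E'
from h import *;from station import bot
o=bot.get_obs();status(o);print(o["q"].round(2))
c=bot.read_camera("wrist");cv2.imwrite("pics/w1.png",c["pixels"][:,:,::-1])
E
```

```text
tcp pump mm [-122.8  232.6  254.8] F pump [-0.28  0.27 -0.79] t 2.65
tool axes in pump (cols) [[-0.805, 0.007, 0.594], [0.001, 1.0, -0.01], [-0.594, -0.008, -0.805]]
[-1.18  0.09  0.12  2.19  0.86  0.79 -0.19]
```

View pics/w1.png

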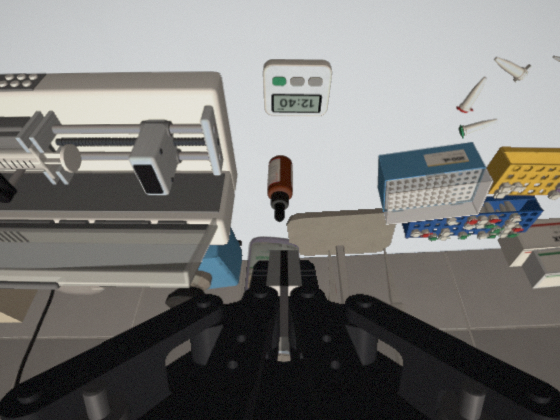

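The wrist view shows the pusher top at (133-174, 157-195), the thumb rest at (68,159), the base front corner at (220,72), the bracket at (215,140) and the cover corner near (190,287). The dropper is at (280,185), clear of the path. I'll refine the measurements from this closer view.

```bash
python3 - <<'E'
from h import *;from station import bot
np.set_printoptions(precision=4,suppress=True)
w=bot.read_camera("wrist")
P=[(-90,165,45),(20,165,125)];U=np.array([(220,73),(219,218)],float)
for n,p in(("old",PUMP),):
    print((proj(w,p2w(p,P))-U))
T=lambda b:[(-62,b-26,114),(-62,b,114),(-8,b-26,114),(-8,b,114)];UT=np.array([(133,162),(160,157),(147,195),(173,187)],float)
f=lambda q:np.r_[(proj(w,p2w([q[0],q[1],PUMP[2]],P))-U).ravel(),(proj(w,p2w([q[0],q[1],PUMP[2]],T(q[2])))-UT).ravel(),(proj(w,p2w([q[0],q[1],PUMP[2]],[(-35,q[3],82)]))-[(69,159)]).ravel()]
r=least_squares(f,[*PUMP[:2],110,6],loss='soft_l1',x_scale=[.01,.01,10,10]);print(r.x,r.fun.reshape(-1,2).round(1).tolist())
a=proj(w,p2w(PUMP,[(-35,6,82),(-35,16,82)]));print("px per 10mm",a)
E
```

```text
[[-3.244  15.5482]
 [ 4.9974  3.0818]]
[  0.5448   0.065  115.6039   2.8866] [[-1.8, 12.8], [6.3, 1.5], [-2.2, -5.4], [-1.1, -0.6], [3.5, -0.0], [2.2, 8.0], [-0.0, -3.9]]
px per 10mm [[ 71.5828 157.1366]
 [ 80.7205 157.0703]]
```

{"method": "jog_arm", "body": {"rows": [{"fingers":0,"x":4,"y":-10,"z":21,"ax":0,"ay":0,"az":0},{"fingers":0,"x":4,"y":-10,"z":21,"ax":0,"ay":0,"az":0},{"fingers":0,"x":4,"y":-10,"z":21,"ax":0,"ay":0,"az":0},{"fingers":0,"x":4,"y":-10,"z":21,"ax":0,"ay":0,"az":0},{"fingers":0,"x":4,"y":-10,"z":21,"ax":0,"ay":0,"az":0},{"fingers":0,"x":4,"y":-10,"z":21,"ax":0,"ay":0,"az":0},{"fingers":0,"x":4,"y":-10,"z":21,"ax":0,"ay":0,"az":0},{"fingers":0,"x":4,"y":-10,"z":21,"ax":0,"ay":0,"az":0}]}}

```text
t: 3.55
eef_pos: [0.5138, 0.2172, 0.1006]
tool_rot: [0.313, 0.048, 0.948, -0.02]
contact_force: [0.4, 0.4, 0.1]
gripper_width: 0.005
grasp_force: 0.0
```

```bash
python3 - <<'E'
from h import *;from station import bot
o=bot.get_obs();status(o);print(o["q"].round(2))
c=bot.read_camera("wrist");s=bot.read_camera("side")
cv2.imwrite("pics/w2.png",np.hstack([c["pixels"],cv2.resize(s["pixels"][80:260,200:320],(280,420))])[:,:800,::-1])
E
```

```text
tcp pump mm [-48.3 150.4 100.6] F pump [0.4  0.45 0.09] t 3.55
tool axes in pump (cols) [[-0.803, 0.007, 0.596], [0.001, 1.0, -0.01], [-0.596, -0.008, -0.803]]
[-1.04  0.38  0.29  2.35  1.57  0.38 -0.81]
```

View pics/w2.png

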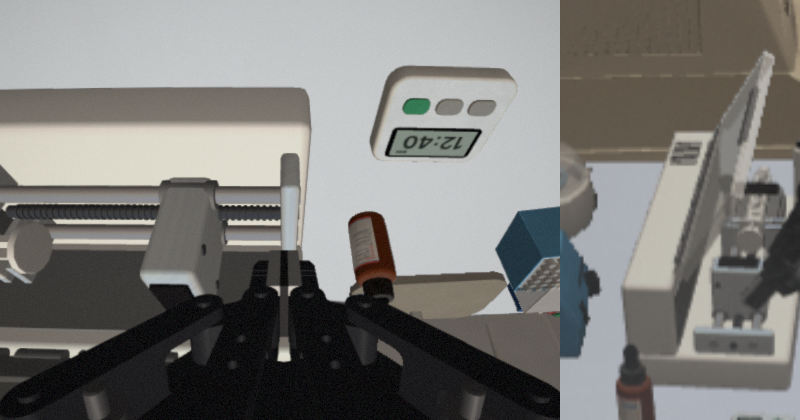

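The block is at (145-218, 180-300), the thumb rest at (30,245) and the fingertip at (285,255), beside the bracket. I'll check that the tip's x and height overlap the block's back face.

```bash
python3 - <<'E'
from h import *;from station import bot
o=bot.get_obs();w=bot.read_camera("wrist")
print("tcp",proj(w,[o["eef_pos"]]))
for b in(110,115):print(b,proj(w,p2w(PUMP,[(-62,b-26,50),(-62,b,50),(-62,b,114),(-62,b-26,114)])).round(0).tolist())
print("bracket top y149,159 at x-60",proj(w,p2w(PUMP,[(-60,149,71),(-60,159,71)])),"base corner",proj(w,p2w(PUMP,[(-90,165,45)])))
print("thumb y0,10",proj(w,p2w(PUMP,[(-35,0,82),(-35,10,82)])))
E
```

```text
tcp [[283.94474692 267.27797152]]
110 [[170.0, 175.0], [216.0, 175.0], [195.0, 283.0], [136.0, 282.0]]
115 [[179.0, 175.0], [225.0, 175.0], [207.0, 283.0], [147.0, 282.0]]
bracket top y149,159 at x-60 [[286.64160464 207.5136358 ]
 [306.13277825 207.60757359]] base corner [[319.62928971 128.00378375]]
thumb y0,10 [[ 27.06748315 248.26125307]
 [ 43.59510467 248.48718202]]
```

{"method": "jog_arm", "body": {"rows": [{"fingers":0,"x":0,"y":-6,"z":0,"ax":0,"ay":0,"az":0},{"fingers":0,"x":0,"y":-6,"z":0,"ax":0,"ay":0,"az":0},{"fingers":0,"x":0,"y":-6,"z":0,"ax":0,"ay":0,"az":0},{"fingers":0,"x":0,"y":-6,"z":0,"ax":0,"ay":0,"az":0},{"fingers":0,"x":0,"y":-6,"z":0,"ax":0,"ay":0,"az":0},{"fingers":0,"x":0,"y":-6,"z":0,"ax":0,"ay":0,"az":0},{"fingers":0,"x":0,"y":-6,"z":0,"ax":0,"ay":0,"az":0},{"fingers":0,"x":0,"y":-3,"z":0,"ax":0,"ay":0,"az":0}]}}

```text
t: 4.5
eef_pos: [0.5081, 0.177, 0.1018]
tool_rot: [0.313, 0.044, 0.949, -0.017]
contact_force: [1.9, 8.6, -2.9]
gripper_width: -0.004
grasp_force: 4.3
```

```bash
python3 - <<'E'
from h import *;from station import bot
o=bot.get_obs();status(o)
E
```

```text
tcp pump mm [-50.2 109.8 101.8] F pump [ 1.06  8.71 -2.86] t 4.5
tool axes in pump (cols) [[-0.804, -0.001, 0.595], [-0.003, 1.0, -0.003], [-0.595, -0.004, -0.804]]
```

{"method": "jog_arm", "body": {"rows": [{"fingers":0,"x":0,"y":-6,"z":0,"ax":0,"ay":0,"az":0},{"fingers":0,"x":0,"y":-6,"z":0,"ax":0,"ay":0,"az":0},{"fingers":0,"x":0,"y":-6,"z":0,"ax":0,"ay":0,"az":0},{"fingers":0,"x":0,"y":-6,"z":0,"ax":0,"ay":0,"az":0},{"fingers":0,"x":0,"y":-6,"z":0,"ax":0,"ay":0,"az":0},{"fingers":0,"x":0,"y":-6,"z":0,"ax":0,"ay":0,"az":0},{"fingers":0,"x":0,"y":-6,"z":0,"ax":0,"ay":0,"az":0},{"fingers":0,"x":0,"y":-2,"z":0,"ax":0,"ay":0,"az":0}]}}

```text
t: 5.3
eef_pos: [0.5034, 0.1323, 0.1019]
tool_rot: [0.313, 0.045, 0.949, -0.017]
contact_force: [1.6, 8.7, -3.1]
gripper_width: 0.002
grasp_force: 4.2
```

```bash
python3 - <<'E'
from h import *;from station import bot
o=bot.get_obs();status(o)
c=bot.read_camera("wrist");cv2.imwrite("pics/w3.png",cv2.resize(c["pixels"][120:360,60:380],None,fx=2.5,fy=2.5)[:,:,::-1])
for y in(0,10,20,30,40,50):print(y,proj(c,p2w(PUMP,[(-35,y,82),(-62,y,82),(-62,y,114)])).round(0).tolist())
E
```

```text
tcp pump mm [-50.5  64.9 101.9] F pump [ 0.71  8.82 -3.09] t 5.3
tool axes in pump (cols) [[-0.804, 0.0, 0.595], [-0.002, 1.0, -0.003], [-0.595, -0.004, -0.804]]
0 [[170.0, 248.0], [155.0, 220.0], [137.0, 279.0]]
10 [[187.0, 248.0], [174.0, 220.0], [159.0, 279.0]]
20 [[205.0, 248.0], [194.0, 220.0], [182.0, 279.0]]
30 [[222.0, 248.0], [214.0, 220.0], [204.0, 279.0]]
40 [[240.0, 248.0], [234.0, 220.0], [227.0, 280.0]]
50 [[258.0, 248.0], [254.0, 220.0], [250.0, 280.0]]
```

View pics/w3.png

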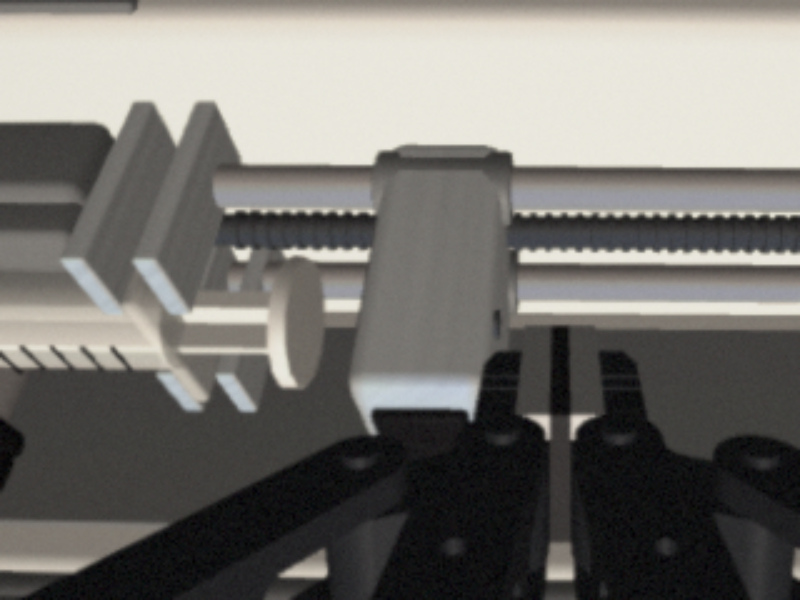

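Crop pixels: thumb rest outer face at (305,322), block leading edge at x≈367 at mid height. That puts the gap at about 19 mm. Next is a partial push, then small force-checked steps.

{"method": "jog_arm", "body": {"rows": [{"fingers":0,"x":0,"y":-3,"z":0,"ax":0,"ay":0,"az":0},{"fingers":0,"x":0,"y":-3,"z":0,"ax":0,"ay":0,"az":0},{"fingers":0,"x":0,"y":-3,"z":0,"ax":0,"ay":0,"az":0},{"fingers":0,"x":0,"y":-2,"z":0,"ax":0,"ay":0,"az":0},{"fingers":0,"x":0,"y":-1,"z":0,"ax":0,"ay":0,"az":0},{"fingers":0,"x":0,"y":-1,"z":0,"ax":0,"ay":0,"az":0},{"fingers":0,"x":0,"y":0,"z":0,"ax":0,"ay":0,"az":0},{"fingers":0,"x":0,"y":0,"z":0,"ax":0,"ay":0,"az":0}]}}

```text
t: 6.15
eef_pos: [0.5021, 0.1196, 0.1019]
tool_rot: [0.313, 0.045, 0.949, -0.017]
contact_force: [1.3, 7.4, -3.2]
gripper_width: -0.001
grasp_force: 3.7
```

```bash
python3 - <<'E'
from h import *;from station import bot
o=bot.get_obs();status(o)
c=bot.read_camera("wrist");cv2.imwrite("pics/w4.png",cv2.resize(c["pixels"][120:320,130:350],None,fx=3.5,fy=3)[:,:,::-1])
for y in(0,10,20,30,40,50):print(y,proj(c,p2w(PUMP,[(-35,y,82),(-62,y,82),(-62,y,114)])).round(0).tolist())
E
```

```text
tcp pump mm [-50.6  52.  101.9] F pump [ 0.54  7.47 -3.25] t 6.15
tool axes in pump (cols) [[-0.804, -0.0, 0.595], [-0.003, 1.0, -0.004], [-0.595, -0.005, -0.804]]
0 [[192.0, 248.0], [180.0, 220.0], [165.0, 279.0]]
10 [[210.0, 248.0], [200.0, 220.0], [188.0, 279.0]]
20 [[227.0, 248.0], [220.0, 220.0], [211.0, 280.0]]
30 [[245.0, 248.0], [240.0, 220.0], [233.0, 280.0]]
40 [[263.0, 248.0], [260.0, 220.0], [256.0, 280.0]]
50 [[281.0, 249.0], [280.0, 221.0], [279.0, 280.0]]
```

View pics/w4.png

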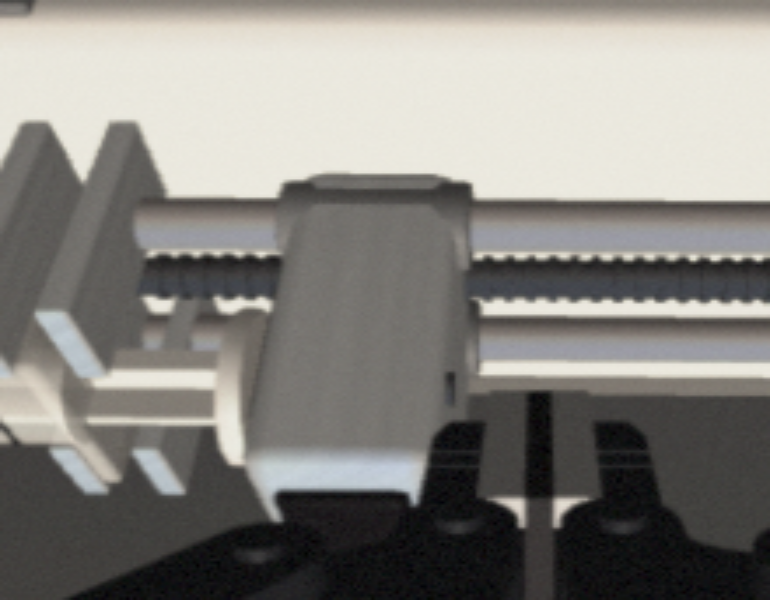

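The disc now sits just left of the block's leading edge, crop x ≈ 245 against 270, so about 5 mm remains. I'll use small steps and read the force after each.

{"method": "jog_arm", "body": {"rows": [{"fingers":0,"x":0,"y":-1,"z":0,"ax":0,"ay":0,"az":0},{"fingers":0,"x":0,"y":-1,"z":0,"ax":0,"ay":0,"az":0},{"fingers":0,"x":0,"y":-0.5,"z":0,"ax":0,"ay":0,"az":0},{"fingers":0,"x":0,"y":-0.5,"z":0,"ax":0,"ay":0,"az":0},{"fingers":0,"x":0,"y":0,"z":0,"ax":0,"ay":0,"az":0},{"fingers":0,"x":0,"y":0,"z":0,"ax":0,"ay":0,"az":0},{"fingers":0,"x":0,"y":0,"z":0,"ax":0,"ay":0,"az":0},{"fingers":0,"x":0,"y":0,"z":0,"ax":0,"ay":0,"az":0}]}}

```text
t: 7.0
eef_pos: [0.5018, 0.1167, 0.1019]
tool_rot: [0.313, 0.045, 0.949, -0.017]
contact_force: [2.2, 7.1, -4.5]
gripper_width: 0.001
grasp_force: 3.8
```

{"method": "jog_arm", "body": {"rows": [{"fingers":0,"x":0,"y":-0.5,"z":0,"ax":0,"ay":0,"az":0},{"fingers":0,"x":0,"y":-0.5,"z":0,"ax":0,"ay":0,"az":0},{"fingers":0,"x":0,"y":-0.5,"z":0,"ax":0,"ay":0,"az":0},{"fingers":0,"x":0,"y":0,"z":0,"ax":0,"ay":0,"az":0},{"fingers":0,"x":0,"y":0,"z":0,"ax":0,"ay":0,"az":0},{"fingers":0,"x":0,"y":0,"z":0,"ax":0,"ay":0,"az":0},{"fingers":0,"x":0,"y":0,"z":0,"ax":0,"ay":0,"az":0},{"fingers":0,"x":0,"y":0,"z":0,"ax":0,"ay":0,"az":0}]}}

```text
t: 7.8
eef_pos: [0.5016, 0.1157, 0.102]
tool_rot: [0.313, 0.044, 0.949, -0.017]
contact_force: [1.8, 8.4, -5.0]
gripper_width: 0.003
grasp_force: 4.3
```

{"method": "jog_arm", "body": {"rows": [{"fingers":0,"x":0,"y":-0.5,"z":0,"ax":0,"ay":0,"az":0},{"fingers":0,"x":0,"y":-0.5,"z":0,"ax":0,"ay":0,"az":0},{"fingers":0,"x":0,"y":0,"z":0,"ax":0,"ay":0,"az":0},{"fingers":0,"x":0,"y":0,"z":0,"ax":0,"ay":0,"az":0},{"fingers":0,"x":0,"y":0,"z":0,"ax":0,"ay":0,"az":0},{"fingers":0,"x":0,"y":0,"z":0,"ax":0,"ay":0,"az":0},{"fingers":0,"x":0,"y":0,"z":0,"ax":0,"ay":0,"az":0},{"fingers":0,"x":0,"y":0,"z":0,"ax":0,"ay":0,"az":0}]}}

```text
t: 8.6
eef_pos: [0.5016, 0.1155, 0.1021]
tool_rot: [0.313, 0.044, 0.949, -0.016]
contact_force: [2.8, 9.7, -5.7]
gripper_width: -0.002
grasp_force: 5.2
```

```bash
python3 - <<'E'
from h import *;from station import bot
o=bot.get_obs();status(o)
c=bot.read_camera("wrist");cv2.imwrite("pics/w5.png",cv2.resize(c["pixels"][200:320,150:290],None,fx=5.5,fy=5,interpolation=cv2.INTER_CUBIC)[:,:,::-1])
E
```

```text
tcp pump mm [-50.7  47.9 102.1] F pump [ 1.83  9.96 -5.68] t 8.6
tool axes in pump (cols) [[-0.804, -0.002, 0.595], [-0.004, 1.0, -0.001], [-0.595, -0.003, -0.804]]
```

View pics/w5.png

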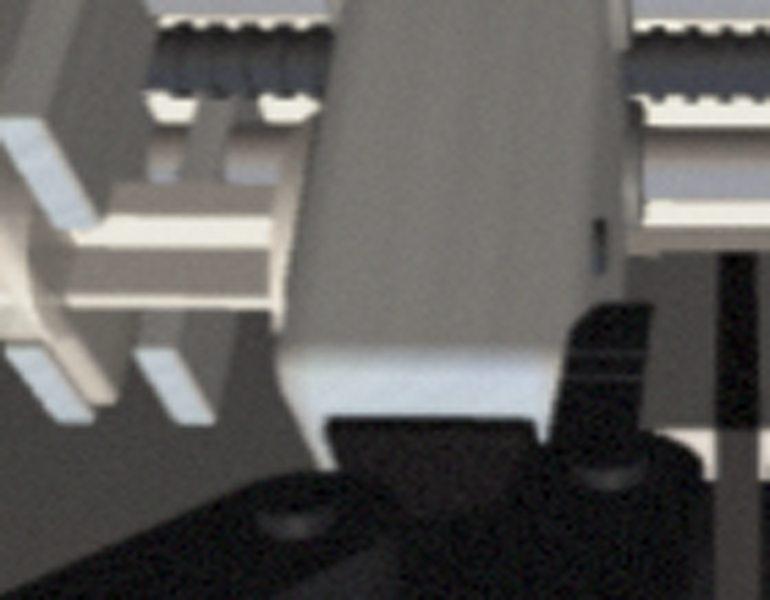

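The picture shows the thumb rest rim (275-300, 240) tucked behind the block edge, and the plunger has not moved. Force has risen to 10 N while travel has stalled. One more small step will confirm contact.

{"method": "jog_arm", "body": {"rows": [{"fingers":0,"x":0,"y":-0.5,"z":0,"ax":0,"ay":0,"az":0},{"fingers":0,"x":0,"y":-0.5,"z":0,"ax":0,"ay":0,"az":0},{"fingers":0,"x":0,"y":0,"z":0,"ax":0,"ay":0,"az":0},{"fingers":0,"x":0,"y":0,"z":0,"ax":0,"ay":0,"az":0},{"fingers":0,"x":0,"y":0,"z":0,"ax":0,"ay":0,"az":0},{"fingers":0,"x":0,"y":0,"z":0,"ax":0,"ay":0,"az":0},{"fingers":0,"x":0,"y":0,"z":0,"ax":0,"ay":0,"az":0},{"fingers":0,"x":0,"y":0,"z":0,"ax":0,"ay":0,"az":0}]}}

```text
t: 9.45
eef_pos: [0.5016, 0.1154, 0.1021]
tool_rot: [0.313, 0.043, 0.949, -0.015]
contact_force: [3.1, 12.0, -7.6]
gripper_width: 0.001
grasp_force: 6.1
```

```bash
python3 - <<'E'
from h import *;from station import bot
o=bot.get_obs();status(o)
E
```

```text
tcp pump mm [-50.8  47.8 102.1] F pump [ 1.96 12.2  -7.6 ] t 9.45
tool axes in pump (cols) [[-0.804, -0.004, 0.594], [-0.005, 1.0, 0.0], [-0.594, -0.002, -0.804]]
```

Contact is confirmed: 12.2 N with no motion. I'll back off, retract along the tool axis and right the tool.

{"method": "jog_arm", "body": {"rows": [{"fingers":0,"x":0,"y":6,"z":0,"ax":0,"ay":0,"az":0},{"fingers":0,"x":0,"y":12,"z":0,"ax":0,"ay":0,"az":0},{"fingers":0,"x":0,"y":0,"z":-28,"ax":0,"ay":0,"az":0},{"fingers":0,"x":0,"y":0,"z":-28,"ax":0,"ay":0,"az":0},{"fingers":0,"x":0,"y":0,"z":-28,"ax":0,"ay":0,"az":0},{"fingers":0,"x":0,"y":0,"z":-28,"ax":0,"ay":0,"az":0},{"fingers":0,"x":0,"y":0,"z":-28,"ax":0,"ay":0,"az":0},{"fingers":0,"x":0,"y":0,"z":-28,"ax":0,"ay":0,"az":0}]}}

```text
t: 10.25
eef_pos: [0.4111, 0.1349, 0.2228]
tool_rot: [0.309, 0.048, 0.95, -0.025]
contact_force: [-0.8, -1.3, -0.8]
gripper_width: 0.004
grasp_force: 0.0
```

{"method": "jog_arm", "body": {"rows": [{"fingers":0,"x":0,"y":0,"z":-10,"ax":0,"ay":6,"az":0},{"fingers":0,"x":0,"y":0,"z":-10,"ax":0,"ay":6,"az":0},{"fingers":0,"x":0,"y":0,"z":-10,"ax":0,"ay":6,"az":0},{"fingers":0,"x":0,"y":0,"z":-10,"ax":0,"ay":6,"az":0},{"fingers":0,"x":0,"y":0,"z":0,"ax":0,"ay":6,"az":0},{"fingers":0,"x":0,"y":0,"z":0,"ax":0,"ay":6.5,"az":0},{"fingers":0,"x":0,"y":0,"z":0,"ax":0,"ay":0,"az":0},{"fingers":0,"x":0,"y":0,"z":0,"ax":0,"ay":0,"az":0}]}}

```text
t: 11.05
eef_pos: [0.3962, 0.1345, 0.2519]
tool_rot: [0.025, 0.056, 0.998, -0.014]
contact_force: [-0.6, 0.3, -0.8]
gripper_width: 0.001
grasp_force: 0.0
```

```bash
python3 - <<'E'
from h import *;from station import bot
o=bot.get_obs();status(o);print(o["q"].round(2))
E
```

```text
tcp pump mm [-157.5   56.8  251.9] F pump [-0.67  0.22 -0.78] t 11.05
tool axes in pump (cols) [[-0.999, 0.017, 0.05], [0.015, 1.0, -0.026], [-0.05, -0.025, -0.998]]
[ 0.34  0.07 -0.87  2.08  0.12  1.    0.87]
```

{"method": "jog_arm", "body": {"rows": [{"fingers":0,"x":0,"y":0,"z":-20,"ax":0,"ay":0,"az":0},{"fingers":0,"x":0,"y":0,"z":-18,"ax":0,"ay":2,"az":0},{"fingers":0,"x":-29,"y":-6,"z":0,"ax":0,"ay":0,"az":0},{"fingers":0,"x":-29,"y":-6,"z":0,"ax":0,"ay":0,"az":0},{"fingers":0,"x":-29,"y":-6,"z":0,"ax":0,"ay":0,"az":0},{"fingers":0,"x":-29,"y":-6,"z":0,"ax":0,"ay":0,"az":0},{"fingers":0,"x":-29,"y":-6,"z":0,"ax":0,"ay":0,"az":0},{"fingers":0,"x":-29,"y":-6,"z":0,"ax":0,"ay":0,"az":0}]}}

```text
t: 11.85
eef_pos: [0.5633, 0.0805, 0.2943]
tool_rot: [0.008, 0.055, 0.998, -0.014]
contact_force: [0.5, 0.8, -0.1]
gripper_width: -0.004
grasp_force: 0.0
```

```bash
python3 - <<'E'
from h import *;from station import bot
o=bot.get_obs();status(o);print(o["q"].round(2))
E
```

```text
tcp pump mm [ 14.   19.1 294.3] F pump [ 0.42  0.8  -0.13] t 11.85
tool axes in pump (cols) [[-1.0, 0.015, 0.017], [0.015, 1.0, -0.027], [-0.017, -0.027, -0.999]]
[ 0.34  0.33 -0.77  1.71  0.28  1.2   0.96]
```

{"method": "jog_arm", "body": {"rows": [{"fingers":0,"x":0,"y":0,"z":19,"ax":0,"ay":0,"az":0},{"fingers":0,"x":0,"y":0,"z":19,"ax":0,"ay":0,"az":0},{"fingers":0,"x":0,"y":0,"z":19,"ax":0,"ay":0,"az":0},{"fingers":0,"x":0,"y":0,"z":19,"ax":0,"ay":0,"az":0},{"fingers":0,"x":0,"y":0,"z":18,"ax":0,"ay":0,"az":0},{"fingers":0,"x":8,"y":0,"z":0,"ax":0,"ay":0,"az":0},{"fingers":0,"x":8,"y":0,"z":0,"ax":0,"ay":0,"az":0},{"fingers":0,"x":6,"y":0,"z":0,"ax":0,"ay":0,"az":0}]}}

```text
t: 12.65
eef_pos: [0.542, 0.0809, 0.2011]
tool_rot: [0.008, 0.056, 0.998, -0.013]
contact_force: [0.5, 1.0, -0.3]
gripper_width: -0.002
grasp_force: 0.0
```

```bash
python3 - <<'E'
from h import *;from station import bot
o=bot.get_obs();status(o)
E
```

```text
tcp pump mm [ -7.2  17.4 201.1] F pump [ 0.44  1.03 -0.26] t 12.65
tool axes in pump (cols) [[-1.0, 0.015, 0.017], [0.015, 1.0, -0.026], [-0.018, -0.025, -1.0]]
```

{"method": "jog_arm", "body": {"rows": [{"fingers":0,"x":7,"y":0,"z":4,"ax":0,"ay":0,"az":0},{"fingers":0,"x":7,"y":0,"z":4,"ax":0,"ay":0,"az":0},{"fingers":0,"x":7,"y":0,"z":4,"ax":0,"ay":0,"az":0},{"fingers":0,"x":5,"y":0,"z":6,"ax":0,"ay":0,"az":0},{"fingers":0,"x":5,"y":0,"z":6,"ax":0,"ay":0,"az":0},{"fingers":0,"x":3,"y":0,"z":5,"ax":0,"ay":0,"az":0},{"fingers":0,"x":3,"y":0,"z":5,"ax":0,"ay":0,"az":0},{"fingers":0,"x":3,"y":0,"z":5,"ax":0,"ay":0,"az":0}]}}

```text
t: 13.45
eef_pos: [0.5036, 0.0838, 0.1596]
tool_rot: [0.007, 0.056, 0.998, -0.013]
contact_force: [1.3, 2.1, 1.4]
gripper_width: 0.002
grasp_force: 1.1
```

{"method": "jog_arm", "body": {"rows": [{"fingers":0,"x":2,"y":0,"z":4,"ax":0,"ay":0,"az":0},{"fingers":0,"x":1,"y":0,"z":4,"ax":0,"ay":0,"az":0},{"fingers":0,"x":1,"y":0,"z":4,"ax":0,"ay":0,"az":0},{"fingers":0,"x":1,"y":0,"z":4,"ax":0,"ay":0,"az":0},{"fingers":0,"x":1,"y":0,"z":4,"ax":0,"ay":0,"az":0},{"fingers":0,"x":0,"y":0,"z":3,"ax":0,"ay":0,"az":0},{"fingers":0,"x":0,"y":0,"z":3,"ax":0,"ay":0,"az":0},{"fingers":0,"x":0,"y":0,"z":2,"ax":0,"ay":0,"az":0}]}}

```text
t: 14.25
eef_pos: [0.4977, 0.0833, 0.1316]
tool_rot: [0.007, 0.056, 0.998, -0.013]
contact_force: [-1.7, 0.4, 2.1]
gripper_width: -0.002
grasp_force: 1.1
```

```bash
python3 - <<'E'
from h import *;from station import bot
o=bot.get_obs();status(o)
E
```

```text
tcp pump mm [-51.5  15.5 131.6] F pump [-1.69  0.27  2.12] t 14.25
tool axes in pump (cols) [[-1.0, 0.017, 0.015], [0.016, 1.0, -0.026], [-0.015, -0.026, -1.0]]
```

Contact is light, and the cover is at about 0.04 rad. I'll press gently down to the stop.

{"method": "jog_arm", "body": {"rows": [{"fingers":0,"x":0,"y":0,"z":1,"ax":0,"ay":0,"az":0},{"fingers":0,"x":0,"y":0,"z":1,"ax":0,"ay":0,"az":0},{"fingers":0,"x":0,"y":0,"z":1,"ax":0,"ay":0,"az":0},{"fingers":0,"x":0,"y":0,"z":1,"ax":0,"ay":0,"az":0},{"fingers":0,"x":0,"y":0,"z":1,"ax":0,"ay":0,"az":0},{"fingers":0,"x":0,"y":0,"z":1,"ax":0,"ay":0,"az":0},{"fingers":0,"x":0,"y":0,"z":0,"ax":0,"ay":0,"az":0},{"fingers":0,"x":0,"y":0,"z":0,"ax":0,"ay":0,"az":0}]}}

```text
t: 15.05
eef_pos: [0.498, 0.0834, 0.1297]
tool_rot: [0.008, 0.056, 0.998, -0.015]
contact_force: [-17.5, -4.2, 42.8]
gripper_width: -0.001
grasp_force: 21.7
```

It hit a hard stop at z ≈ 130 mm, so the cover is shut. Retreating upward.

{"method": "jog_arm", "body": {"rows": [{"fingers":0,"x":0,"y":0,"z":-5,"ax":0,"ay":0,"az":0},{"fingers":0,"x":0,"y":0,"z":-10,"ax":0,"ay":0,"az":0},{"fingers":0,"x":0,"y":0,"z":-20,"ax":0,"ay":0,"az":0},{"fingers":0,"x":0,"y":0,"z":-25,"ax":0,"ay":0,"az":0},{"fingers":0,"x":0,"y":0,"z":-25,"ax":0,"ay":0,"az":0},{"fingers":0,"x":0,"y":0,"z":-25,"ax":0,"ay":0,"az":0},{"fingers":0,"x":0,"y":0,"z":0,"ax":0,"ay":0,"az":0},{"fingers":0,"x":0,"y":0,"z":0,"ax":0,"ay":0,"az":0}]}}

```text
t: 15.85
eef_pos: [0.497, 0.0859, 0.2363]
tool_rot: [0.008, 0.056, 0.998, -0.013]
contact_force: [0.1, 0.2, -0.7]
gripper_width: -0.001
grasp_force: 0.0
```

```bash
python3 - <<'E'
from h import *;from station import bot
o=bot.get_obs();status(o)
a=bot.read_camera("scene")["pixels"][140:290,220:410];b=bot.read_camera("side")["pixels"][110:290,215:335]
cv2.imwrite("pics/fin.png",np.hstack([cv2.resize(a,(475,375),interpolation=cv2.INTER_CUBIC),cv2.resize(b,(250,375),interpolation=cv2.INTER_CUBIC)])[:,:,::-1])
E
```

```text
tcp pump mm [-52.5  18.  236.3] F pump [ 0.1   0.17 -0.65] t 15.85
tool axes in pump (cols) [[-1.0, 0.017, 0.017], [0.017, 1.0, -0.026], [-0.017, -0.026, -1.0]]
```

View pics/fin.png

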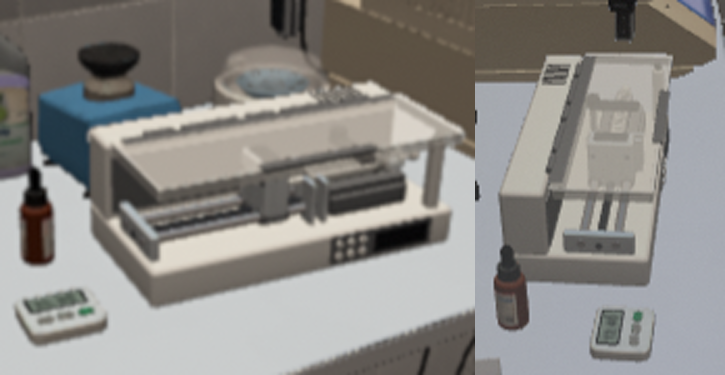

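The cover is level and shut over the block, which sits at (275,190) against the thumb rest. The dropper and timer have not moved, and the robot is clear. Handing in.

```bash
python3 -c "
from station import bot
print(bot.hand_in())"
```

```text
the job is handed in; nothing more can be done
None
```

I handed the job in at about 16 s. The pusher is against the thumb rest, with force rising to 12 N and no further travel. The cover was pressed shut to its stop and released, and the dropper and timer look undisturbed; I didn't check the memory stick at the end, and hand-in returned no verdict.

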